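# Clear the nutshells off the dissecting board into the waste tub

## Task

Clear up after the nut dissection: set the blue dustpan squarely with its lip against the end of the green board, take the scraper and wipe all the walnut shells off the board into it (do not touch shells on the board with the gripper; one that has fallen on the bench may be picked up and put in the pan), then stand the scraper upright on the bare far end of the board again. Carry the dustpan level to the yellow tub, tip it lip-down to about 60 degrees low over the tub and hold it there until every shell has slid in, bring it back level, and set it down with its lip against the end of the board as before. Leave the beaker, tomato and jar alone.

Things in the scene. Friction and masses are not known exactly. Their poses are not given: they have to be found in the camera images.
- board: green plastic dissecting board flat on the bench, fixed: 160 mm wide (x), 300 mm long (y), 18 mm thick; origin at the centre of its underside. The dustpan belongs at its -y end; its +y end (small dark dot) is the bare end where the scraper stands.
- scraper_grip (a point): loose scraper block, about 0.14 kg, standing on the board's +y end: rubber foot and white block 80 mm long (its x), 30 mm thick (y), 32 mm high; upright orange grip on top 66 mm long (x), 20 mm thick (y), reaching 82 mm above the underside. This point: middle of the grip, 58 mm above the underside; z up when it stands.
- pan_grip (a point): middle of the handle of the loose blue dustpan (0.11 to 0.22 kg): a flat bar 30 mm wide (y), 12 mm thick, 110 mm long, rising backwards from the top of the rear wall along (-0.530, 0, 0.848) in the pan's axes, i.e. 32 degrees from upright; free space below it for a finger. This point is 70 mm up the bar, at (-0.098, 0, 0.086) from point pan_mid. Axes: the pan's.
- pan_mid (a point): centre of the top of the dustpan's floor, 3 mm over the bench when it stands; pan axes: x to its open front lip, z normal to the floor. Floor 130 mm long (x), 172 mm wide (y); rear and side walls 36 mm high, 3 mm thick; front open. It starts level on the bench, askew, some 50 to 100 mm short of the board's -y end, its lip roughly towards the board.
- pan_lip (a point): middle of the dustpan's open front edge, on the upper face of the floor, 65 mm ahead (x) of point pan_mid.
- tub: open yellow waste tub standing on the bench, fixed: 200 mm (its x) by 230 mm (its y), 70 mm high, walls 4 mm; origin at the centre of its underside.
- beaker: bystander: glass beaker with an orange label, 66 mm wide, 90 mm high, origin under its base. Leave alone.
- tomato: bystander: tomato, 64 mm wide, 50 mm high, origin under its base. Leave alone.
- jar: bystander: amber specimen jar with blue cap, 60 mm wide, 85 mm high, origin under its base. Leave alone.
- shell0_mid (a point): loose walnut shell half, a brown dome 33 mm across and 17 mm high with a light seam, 11 g, at first lying flat side down on the board; this point is on its axis half-way up. Four to eight of them are there; an absent one reads None.
- shell1_mid (a point): loose walnut shell half, a brown dome 33 mm across and 17 mm high with a light seam, 11 g, at first lying flat side down on the board; this point is on its axis half-way up. Four to eight of them are there; an absent one reads None.
- shell2_mid (a point): loose walnut shell half, a brown dome 33 mm across and 17 mm high with a light seam, 11 g, at first lying flat side down on the board; this point is on its axis half-way up. Four to eight of them are there; an absent one reads None.
- shell3_mid (a point): loose walnut shell half, a brown dome 33 mm across and 17 mm high with a light seam, 11 g, at first lying flat side down on the board; this point is on its axis half-way up. Four to eight of them are there; an absent one reads None.
- shell4_mid (a point): loose walnut shell half, a brown dome 33 mm across and 17 mm high with a light seam, 11 g, at first lying flat side down on the board; this point is on its axis half-way up. Four to eight of them are there; an absent one reads None.
- shell5_mid (a point): loose walnut shell half, a brown dome 33 mm across and 17 mm high with a light seam, 11 g, at first lying flat side down on the board; this point is on its axis half-way up. Four to eight of them are there; an absent one reads None.
- shell6_mid (a point): loose walnut shell half, a brown dome 33 mm across and 17 mm high with a light seam, 11 g, at first lying flat side down on the board; this point is on its axis half-way up. Four to eight of them are there; an absent one reads None.
- shell7_mid (a point): loose walnut shell half, a brown dome 33 mm across and 17 mm high with a light seam, 11 g, at first lying flat side down on the board; this point is on its axis half-way up. Four to eight of them are there; an absent one reads None.
Things that resemble listed ones, but are neither listed nor needed, are in the scene too. There is more than one size of the part that bears scraper_grip; the job needs the middle-sized.

How it is judged:
By the outcome, as a careful person would: the job done as asked, in the order asked, and still so for the second after the job is handed in, with the robot touching nothing.
Of shell0, shell1, shell2, shell3, shell4, shell5, shell6, shell7 only 4 to 8 are there at a start; the rules pass over those that are not, and their reading is None.
At some moment in a run one of shell0, shell1, shell2, shell3, shell4, shell5, shell6, shell7 may be knocked a few centimetres aside while the robot is not near it.
It also fails if it takes over 210 s, if anything falls off the work surface, if the arm or the gripper's body presses on something with over 40 N, if the wrist force passes 120 N, or if a joint passes its speed limit or range.

## Robot

A 6-joint arm with a two-finger parallel gripper is mounted at the origin on the work surface. World frame = base frame: x ahead of the robot, y to its left, z up, the work surface at z = 0. Lengths are in m, angles in rad, forces in N, time in s.
With the tool pointing down it reaches from about 0.3 to 0.95 m from the base axis. Payload 3.1 kg.
Tool frame: the origin (TCP) lies midway between the tips of the shut fingers; the grasp point (between the pads) lies 19 mm behind it; z points along the fingers, y is the line along which they close (so a half turn about z gives the same grasp; the last joint's range is limited). The gripper opens to 85 mm and grips with 20 to 120 N. Pads are 22 mm wide; open, the fingers measure 114 mm over their backs; the gripper's body (76 mm by 85 mm) begins 54 mm behind the grasp point. The pads swing forward as they close: fully open they stand 13 mm farther back than shut.
Start: joints at [1.158, 0.308, 1.634, -0, 1.2, -0.07], TCP at [0.21, 0.589, 0.231] pointing down, gripper open.
Joint ranges: [-3.06, 3.06], [-0.79, 1.96], [0.05, 2.63], [-1.19, 4.34], [0.05, 2.64], [-2.94, 2.94]. Speed limits (rad/s): [2.79, 2.79, 3.14, 3.14, 3.14, 3.14].

## Interface

Orientations are given as a unit quaternion [x, y, z, w].
In Python, from station import ctrl, viewer gives the robot as it stands.
- The arm moves only by the shell command python3 -m crank 'ROWS' [FORCE]. ROWS is JSON, a list of rows, each a list of 3 entries, a list of its own where there are three numbers: the gripper's target within -1 to 1 (fully open at 1, half-way at 0, shut at -1), then the shift along the tool's x, y, z in cm, then the turn, a rotation vector about the tool's x, y, z in rad. A call has 1 to 5 rows; each row shifts and turns the commanded pose from where the row before left it, along the tool's axes as they then stand; what a row does not reach is not made up. A row lasts 1/8 s, in which the tool goes at most 62.5 mm and 10.7 degrees, less where a joint would pass 70% of its speed; a pose out of reach is approached as far as the arm can. A call with a gripper value outside its range is refused whole. The fingers move at their own pace and stop on an object; FORCE is the grip in N (left out, the last holds). Time passes only in rows, so rows that do not move let the fingers close. It gives the time, the measured TCP pose, the force, the opening and the grip force at its end, in the units of the state.
- ctrl.get_obs(): the state, without advancing time (a new reading comes with each control period).
- viewer.snapshot(name): name is "scene" or "side" or "wrist"; returns the picture (400x640x3 uint8, red, green, blue); there is no depth.
- viewer.calibration(name): a dict with "mtx" (3x3 intrinsics, pixels), "camera_from_world" (4x4, takes a point from world to camera coordinates). Camera axes: x right, y up, looking along -z (the intrinsics and any distortion apply to the point x, -y, -z); pixel columns grow to the right and rows downward; lengths in m; the calibration is good to about 2 mm. A picture is of the moment at which its call begins: read the wrist's pose just before it. calibration takes no time and is no camera call; for the wrist camera it gives the pose at the moment of the call.
- ctrl.close_job(): hands the job in; it is judged then, once.
The state is a dict: "time_s": time; "joint_positions": joint angles; "joint_velocities": joint speeds; "joint_efforts": joint torques, N m; "position": TCP position; "orientation": TCP orientation; "ft_force": force on the tool from outside, world axes, zero at the start; "torque": the same for the moment, N m; "finger_gap": finger opening in m; "gripper_force": force on a finger pad.
Only numpy, scipy, OpenCV 4.12 (cv2) and the standard library are available. Lean on these libraries where they do the work, as an engineer would, in place of code of your own. Each camera call takes 0.05 s, during which the arm holds its last target. There are 200 camera calls.

## Working session

There is one attempt and no reset: what is moved stays moved. The work goes in short steps, Python scripts to look and compute and a shell command to move; the robot and the scene stay as the last step left them, time stands still between calls to the robot, and variables do not carry over. Pictures are saved under pics/ and viewed, at most 14 in all, crops included, and the job is handed in when it is done.

```bash
ls; mkdir -p pics
python3 - <<'E'
from station import ctrl, viewer
import cv2, numpy as np
for n in ("scene","side"):
    im=viewer.snapshot(n); cv2.imwrite(f"pics/{n}0.png",im[:,:,::-1])
    c=viewer.calibration(n); print(n,np.round(c["mtx"],1).tolist(),np.round(c["camera_from_world"],3).tolist(),[k for k in c])
print(ctrl.get_obs()["orientation"])
E
```

```text
pics
scene [[406.4, 0.0, 322.1], [0.0, 406.4, 201.3], [0.0, 0.0, 1.0]] [[-0.329, 0.944, -0.001, 0.141], [-0.539, -0.187, 0.821, 0.21], [0.775, 0.27, 0.571, -1.478], [0.0, 0.0, 0.0, 1.0]] ['mtx', 'camera_from_world']
side [[396.2, 0.0, 317.5], [0.0, 396.2, 193.9], [0.0, 0.0, 1.0]] [[-0.987, -0.159, 0.023, 0.533], [0.111, -0.57, 0.814, -0.111], [-0.116, 0.806, 0.581, -1.042], [0.0, 0.0, 0.0, 1.0]] ['mtx', 'camera_from_world']
[ 1.70579722e-01  9.85343313e-01 -1.02283763e-03 -2.61575305e-04]
```

View pics/scene0.png

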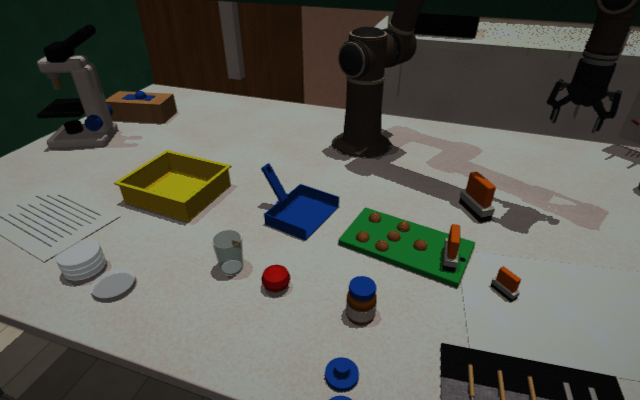

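View pics/side0.png

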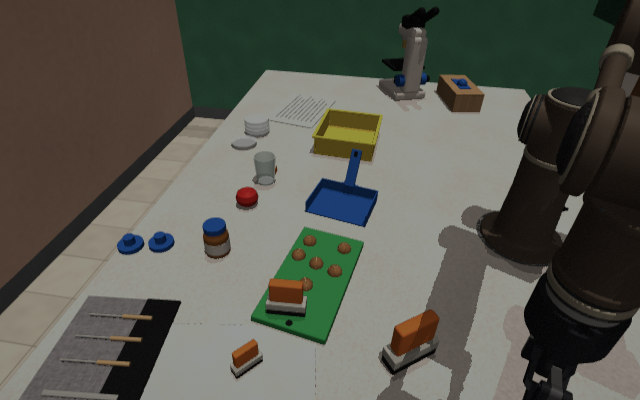

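Scene view: three scrapers at about (478,195) on the bench (largest), (453,247) on the board's far end, and (507,283) on the bench (smallest). The one on the board fits: middle size, and standing at the dotted end. The pan is at (302,210), tub (175,185), six shells, beaker (229,250), tomato (276,278), jar (361,300). The side view agrees.

```bash
cat > h.py <<'E'
import numpy as np, cv2, json
from station import ctrl, viewer
from scipy.spatial.transform import Rotation as R
def cal(n):
    c=viewer.calibration(n); return c["mtx"],np.array(c["camera_from_world"])
def ray(c,uv):
    K,T=c; uv=np.atleast_2d(np.float64(uv))
    d=np.c_[(uv[:,0]-K[0,2])/K[0,0],-(uv[:,1]-K[1,2])/K[1,1],-np.ones(len(uv))]@T[:3,:3]
    return -T[:3,:3].T@T[:3,3],d
def plane(c,uv,z):
    o,d=ray(c,uv); return o+d*((z-o[2])/d[:,2])[:,None]
def proj(c,P):
    K,T=c; q=np.atleast_2d(P)@T[:3,:3].T+T[:3,3]
    return np.c_[K[0,2]-K[0,0]*q[:,0]/q[:,2],K[1,2]+K[1,1]*q[:,1]/q[:,2]]
def tri(c1,u1,c2,u2):
    o1,d1=ray(c1,u1);o2,d2=ray(c2,u2);d1=d1[0];d2=d2[0]
    s=np.linalg.lstsq(np.c_[d1,-d2],o2-o1,rcond=None)[0]
    a,b=o1+s[0]*d1,o2+s[1]*d2
    return (a+b)/2,np.linalg.norm(a-b)
RNG=dict(green=((45,120,40),(80,255,255)),blue=((105,130,40),(125,255,255)),yellow=((22,150,60),(34,255,255)),orange=((4,190,120),(16,255,255)),brown=((3,70,40),(18,215,175)),red=((0,210,80),(3,255,255)))
def mask(im,col):
    return cv2.inRange(cv2.cvtColor(im,cv2.COLOR_RGB2HSV),*map(np.array,RNG[col]))
def blobs(m,amin=15):
    n,l,s,c=cv2.connectedComponentsWithStats(m)
    return [(s[i,4],c[i],s[i,:4],l==i) for i in range(1,n) if s[i,4]>=amin]
def hull(m): 
    return cv2.convexHull(np.argwhere(m)[:,::-1].astype(np.float32))[:,0]
def poly4(m):
    h=hull(m)
    for e in np.arange(1,30,.5):
        p=cv2.approxPolyDP(h.astype(np.float32),e,True)[:,0]
        if len(p)<=6: return p
E
python3 - <<'E'
from h import *
im={n:cv2.imread(f"pics/{n}0.png")[:,:,::-1].copy() for n in("scene","side")}
for n in im:
    c=cal(n); o,_=ray(c,[0,0]); print(n,"cam",o.round(3))
    for col in("green","yellow","blue","orange","red","brown"):
        for a,ct,bb,mm in blobs(mask(im[n],col),20):
            if col in("green","yellow","blue") and a<400: continue
            print(col,a,ct.round(1),bb, plane(c,ct,{"green":.018,"orange":.07,"brown":.026,"yellow":.07}.get(col,0.01))[0].round(3))
            if col in("green","yellow","blue"):
                for p in poly4(mm): print("    ",p,plane(c,p,{"green":.018,"yellow":.07}.get(col,.003))[0,:2].round(3))
s=im["scene"][150:310,420:540]; t=im["side"][260:390,220:460]
cv2.imwrite("pics/crop1.png",np.hstack([cv2.resize(s,(390,520)),cv2.resize(t,(400,520))])[:,:,::-1])
E
```

```text
scene cam [1.306 0.306 0.671]
green 3944 [407.5 244.2] [339 208 136  76] [0.524 0.254 0.018]
     [474. 243.] [0.466 0.407]
     [459. 282.] [0.613 0.381]
     [457. 283.] [0.618 0.377]
     [341. 241.] [0.566 0.097]
     [339. 239.] [0.56 0.09]
     [365. 208.] [0.411 0.118]
yellow 3651 [172.6 184.2] [115 150 116  72] [ 0.547 -0.396  0.07 ]
     [230. 166.] [ 0.406 -0.297]
     [193. 217.] [ 0.657 -0.256]
     [187. 221.] [ 0.676 -0.261]
     [125. 202.] [ 0.66 -0.46]
     [115. 183.] [ 0.594 -0.551]
     [166. 150.] [ 0.383 -0.54 ]
blue 1913 [299.3 206.6] [262 164  76  76] [ 0.454 -0.059  0.01 ]
     [337. 207.] [0.411 0.038]
     [304. 239.] [0.572 0.001]
     [264. 213.] [ 0.505 -0.144]
     [262. 167.] [ 0.277 -0.262]
     [269. 164.] [ 0.251 -0.249]
     [336. 196.] [0.359 0.019]
blue 429 [362. 286.] [349 276  27  21] [0.687 0.182 0.01 ]
     [375. 289.] [0.679 0.21 ]
     [363. 296.] [0.708 0.19 ]
     [349. 285.] [0.687 0.153]
     [363. 276.] [0.65  0.175]
blue 769 [341.4 372.9] [325 358  33  31] [0.9  0.2  0.01]
     [357. 380.] [0.9   0.229]
     [335. 387.] [0.925 0.196]

[... 3570 characters left out ...]
51 0.158 0.026]
brown 65 [218.4 255.1] [206 249  24  10] [0.736 0.236 0.026]
brown 112 [298.2 254.3] [292 249  13  11] [0.554 0.199 0.026]
brown 117 [315.9 263. ] [310 258  13  11] [0.509 0.22  0.026]
brown 128 [334.4 270.7] [328 265  14  12] [0.464 0.236 0.026]
brown 868 [288.1 289.8] [268 278  44  26] [0.554 0.308 0.026]
brown 123 [602.4 297.7] [584 290  37  15] [-0.109  0.21   0.026]
brown 1193 [415.4 330.9] [391 309  49  47] [0.29  0.364 0.026]
brown 143 [136.9 316.6] [122 314  31   6] [0.832 0.428 0.026]
brown 163 [125.8 338.4] [110 336  33   6] [0.826 0.476 0.026]
brown 417 [245.1 352.7] [232 339  27  30] [0.599 0.466 0.026]
brown 174 [113.5 362.7] [ 96 360  35   7] [0.821 0.525 0.026]
```

View pics/crop1.png

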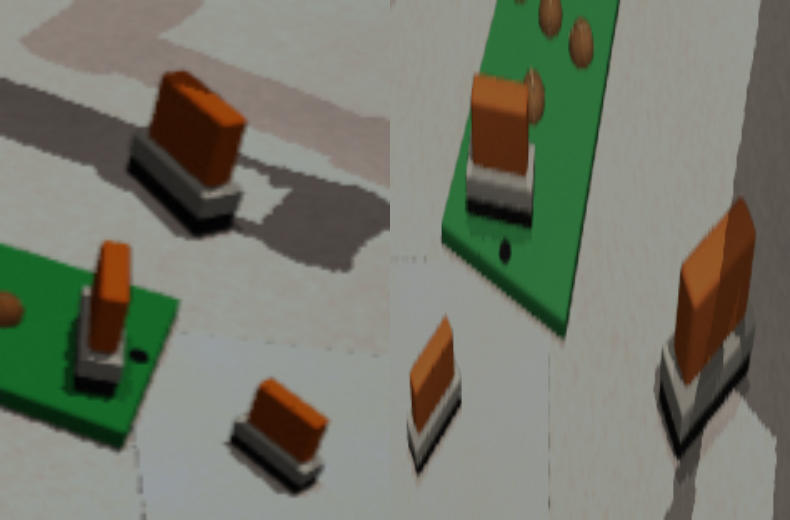

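The crop shows the board's scraper is clearly between the other two in size, so it is the right one. Next I refine the pan heading and work out the grasp pose.

```bash
cat >> h.py <<'E'
def pose():
    s=ctrl.get_obs(); return np.array(s["position"]),R.from_quat(s["orientation"]),s
def go(p,Rt):
    """print turn (current tool axes), then shift in the new tool axes, cm"""
    q,R0,s=pose(); print("turn",(R0.inv()*Rt).as_rotvec().round(3),"shift cm",(100*Rt.inv().apply(np.array(p)-q)).round(2), "pos",q.round(4))
def tool(z,y):
    z=np.array(z)/np.linalg.norm(z); y=np.array(y)-np.dot(y,z)*z; y/=np.linalg.norm(y)
    return R.from_matrix(np.c_[np.cross(y,z),y,z])
E
python3 - <<'E'
from h import *
a,b=cal("scene"),cal("side")
print("tip",tri(a,[265.5,165.5],b,[356.5,150]))
print("lipL",tri(a,[337,207],b,[364,226]),"lipR",tri(a,[304,239],b,[306,211]))
print("rear R top",tri(a,[264,213],b,[306,201]), "fl",tri(a,[336,196],b,[377,191]))
for k,(u,v) in dict(beaker=(231,270),tomato=(276,290),jar=(361,320)).items(): print(k,plane(a,[u,v],0)[0].round(3))
for k,(u,v) in dict(beaker=(265,183),tomato=(247,207),jar=(217,255)).items(): print(k,plane(b,[u,v],0)[0].round(3))
# scraper grip top: corner pixels
print("grip",tri(a,[455,233],b,[286.2,283.5]))
im={n:cv2.imread(f"pics/{n}0.png")[:,:,::-1] for n in("scene","side")}
cv2.imwrite("pics/pan1.png",np.hstack([cv2.resize(im["scene"][155:250,255:350],(400,400)),cv2.resize(im["side"][145:240,295:390],(400,400))])[:,:,::-1])
C=np.array([.5135,.25]);th=np.radians(-10.4);M=np.array([[np.cos(th),-np.sin(th)],[np.sin(th),np.cos(th)]])
for p in ((375,217),(403,226),(393.5,235.5),(362,236),(381.5,245),(420,244.6)): print("shell board xy",(M.T@(plane(a,p,.026)[0,:2]-C)).round(3))
E
```

```text
tip (array([ 0.45276554, -0.15382792,  0.12329776]), np.float64(0.0009350746988349371))
lipL (array([0.40797854, 0.03692131, 0.00063575]), np.float64(0.0003821838284409577)) lipR (array([0.57168856, 0.00107756, 0.00142317]), np.float64(0.0021453719954052436))
rear R top (array([ 0.57221472, -0.08736645,  0.01848943]), np.float64(0.08350441827114642)) fl (array([0.3980187 , 0.01675111, 0.06596259]), np.float64(0.0687253025935827))
beaker [ 0.729 -0.121  0.   ]
tomato [0.751 0.004 0.   ]
jar [0.769 0.202 0.   ]
beaker [ 0.721 -0.113  0.   ]
tomato [0.739 0.014 0.   ]
jar [0.752 0.211 0.   ]
grip (array([0.54638195, 0.35353433, 0.0971565 ]), np.float64(0.000241564058472477))
shell board xy [-0.043 -0.104]
shell board xy [-0.043 -0.026]
shell board xy [ 0.005 -0.034]
shell board xy [ 0.045 -0.101]
shell board xy [ 0.053 -0.046]
shell board xy [0.006 0.035]
```

View pics/pan1.png

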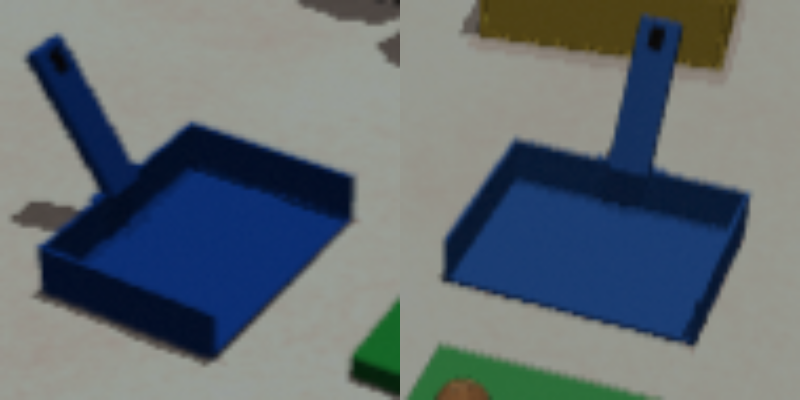

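Pan heading is consistent: lip centre and handle tip both give about 77.8°. The pan must turn about 2° and shift about 19 mm sideways. Shells are in three columns (board x ≈ −43, +5, +50 mm). Next: plan the move to the handle.

Run:
```python
from h import *
a=np.radians(77.8);f=np.array([np.cos(a),np.sin(a),0]);u=np.array([0,0,1.])
Rt=tool(.53*f-.848*u,.848*f+.53*u); g=np.array([.4556,-.140,.089])
z=Rt.as_matrix()[:,2]; go(g+.019*z-.10*z,Rt); 
q,R0,_=pose(); print("shift in current axes",100*R0.inv().apply(g-.08*z-q))
```

```text
turn [-0.56   0.036 -0.127] shift cm [-39.41 -63.41 -31.09] pos [0.2098 0.5879 0.2302]
shift in current axes [-48.16892289 -64.48392254   7.45937638]
```

```bash
for i in 1 2 3; do python3 -m crank '[[1,[-3,-4,0],[0,0,0]],[1,[-3,-4,0],[0,0,0]],[1,[-3,-4,0],[0,0,0]],[1,[-3,-4,0],[0,0,0]],[1,[-3,-4,0],[0,0,0]]]' 40 | tail -c 300; done
python3 -m crank '[[1,[0,0,0],[-0.14,0.009,-0.032]],[1,[0,0,0],[-0.14,0.009,-0.032]],[1,[0,0,0],[-0.14,0.009,-0.032]],[1,[0,0,0],[-0.14,0.009,-0.032]],[1,[0,0,0],[0,0,0]]]'
python3 - <<'E'
from h import *
a=np.radians(77.8);f=np.array([np.cos(a),np.sin(a),0]);u=np.array([0,0,1.])
Rt=tool(.53*f-.848*u,.848*f+.53*u); g=np.array([.4556,-.140,.089])
z=Rt.as_matrix()[:,2]; go(g+.019*z-.10*z,Rt)
E
```

```text
time_s: 0.72
position: [0.2842, 0.3481, 0.2309]
orientation: [0.17, 0.985, -0.0, -0.0]
ft_force: [1.3, 0.4, -0.7]
finger_gap: 0.0856
gripper_force: 0.0
time_s: 1.35
position: [0.3582, 0.1095, 0.2311]
orientation: [0.17, 0.985, 0.0, 0.0]
ft_force: [0.2, 0.2, 0.4]
finger_gap: 0.0858
gripper_force: 0.0
time_s: 1.98
position: [0.4322, -0.1293, 0.231]
orientation: [0.171, 0.985, 0.0, -0.0]
ft_force: [0.7, 1.0, -0.7]
finger_gap: 0.0857
gripper_force: 0.0
time_s: 2.6
position: [0.4313, -0.1289, 0.2297]
orientation: [0.104, 0.955, 0.276, 0.028]
ft_force: [0.2, 0.1, 0.9]
finger_gap: 0.0856
gripper_force: 0.0
turn [ 0.003 -0.001 -0.004] shift cm [-2.61 -7.94  3.53] pos [ 0.4313 -0.1289  0.2297]
```

```bash
python3 -m crank '[[1,[-0.9,-2.6,0],[0,0,0]],[1,[-0.9,-2.7,0],[0,0,0]],[1,[-0.8,-2.6,0],[0,0,0]],[1,[0,0,3.5],[0,0,0]],[1,[0,0,0],[0,0,0]]]' |head -2
python3 - <<'E'
from h import *
c=cal("wrist"); im=viewer.snapshot("wrist"); cv2.imwrite("pics/w1.png",im[:,:,::-1])
a=np.radians(77.8);f=np.array([np.cos(a),np.sin(a),0]);u=np.array([0,0,1.])
Rt=tool(.53*f-.848*u,.848*f+.53*u); g=np.array([.4556,-.140,.089])
z=Rt.as_matrix()[:,2]; go(g+.019*z,Rt); print(proj(c,[g,[.453,-.154,.123]]), "board end",proj(c,[[.411,.118,.018],[.562,.092,.018]]))
E
```

```text
time_s: 3.22
position: [0.446, -0.1777, 0.1581]
turn [ 0.002 -0.003  0.002] shift cm [-0.02 -0.36  9.98] pos [ 0.447  -0.1788  0.1594]
[[321.05241885 207.5783618 ]
 [329.08939708 224.39928546]] board end [[445.1394228   95.97216682]
 [435.80773789 202.25782363]]
```

View pics/w1.png

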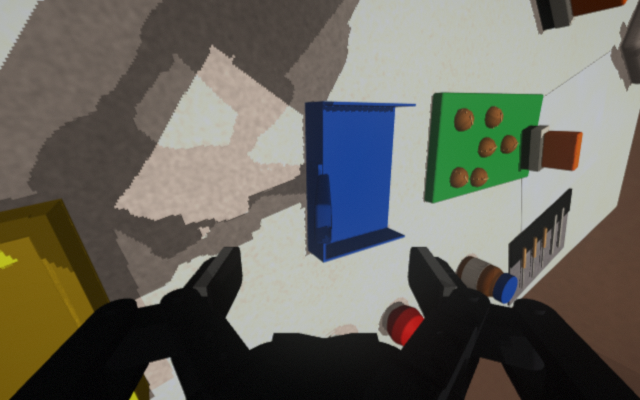

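Wrist view: handle seen end-on at (323,207), where predicted, between the fingers. The board end is at x≈430. Advance and grip.

```bash
python3 -m crank '[[1,[0,-0.35,2],[0,0,0]],[1,[0,0,3],[0,0,0]],[1,[0,0,3],[0,0,0]],[1,[0,0,2],[0,0,0]],[1,[0,0,0],[0,0,0]]]' 
python3 -m crank '[[-1,[0,0,0],[0,0,0]],[-1,[0,0,0],[0,0,0]],[-1,[0,0,0],[0,0,0]],[-1,[0,0,0],[0,0,0]],[-1,[0,0,0],[0,0,0]]]' 25
python3 -m crank '[[-1,[0,0,0],[0,0,0]],[-1,[0,0,0],[0,0,0]],[-1,[0,0,0],[0,0,0]],[-1,[0,0,0],[0,0,0]],[-1,[0,0,0],[0,0,0]]]' 70
python3 - <<'E'
from h import *
c=cal("side"); im=viewer.snapshot("side");im2=viewer.snapshot("scene"); cv2.imwrite("pics/s2.png",np.hstack([cv2.resize(im[130:250,290:410],(400,400)),cv2.resize(im2[140:260,240:360],(400,400))])[:,:,::-1])
E
```

```text
time_s: 3.9
position: [0.4581, -0.1305, 0.0734]
orientation: [0.101, 0.956, 0.275, 0.029]
ft_force: [0.2, 0.2, 0.6]
finger_gap: 0.0852
gripper_force: 0.0
time_s: 4.53
position: [0.4586, -0.1304, 0.0742]
orientation: [0.102, 0.955, 0.277, 0.03]
ft_force: [0.2, 2.1, 6.2]
finger_gap: 0.012
gripper_force: 24.8
time_s: 5.15
position: [0.4586, -0.1305, 0.0742]
orientation: [0.101, 0.955, 0.277, 0.03]
ft_force: [-0.3, 1.5, 6.3]
finger_gap: 0.0116
gripper_force: 68.1
```

View pics/s2.png

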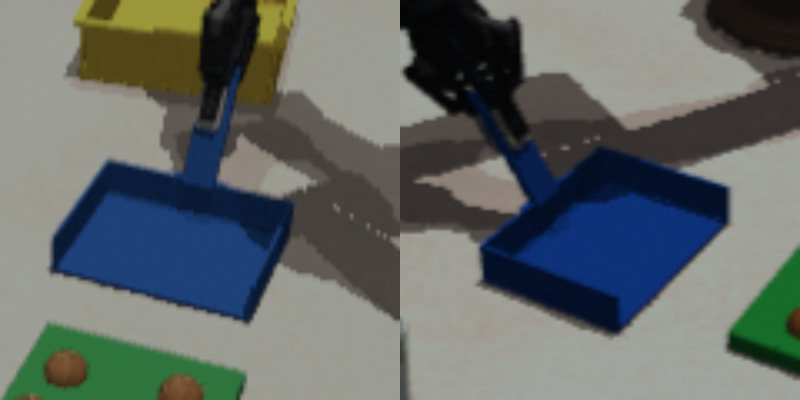

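Pan firmly gripped (12 mm gap), its place unchanged. Work out lift, alignment and slide.

Run:
```python
from h import *
q,R0,_=pose()
E0=np.array([.486,.1025]);by=np.array([.1805,.9836])
dR=R.from_euler("z",1.8,degrees=True); lip=np.array([.490,.019,.003])
for back,h in((.012,.006),(-.004,.006)):
    L=np.r_[E0-back*by,.003+h]; go(L+dR.apply(q-lip),dR*R0)
print("up 1cm in tool",R0.inv().apply([0,0,1]).round(3),"by in tool",(dR*R0).inv().apply(np.r_[by,0]).round(3))
```

```text
turn [-0.     0.017 -0.027] shift cm [1.41 6.18 3.2 ] pos [ 0.4586 -0.1305  0.0742]
turn [-0.     0.017 -0.027] shift cm [1.41 7.54 4.06] pos [ 0.4586 -0.1305  0.0742]
up 1cm in tool [-0.001  0.534 -0.845] by in tool [-0.001  0.845  0.535]
```

```bash
python3 -m crank '[[-1,[0,0.32,-0.51],[0,0,0]],[-1,[0,0,0],[0,0.017,-0.027]],[-1,[0.7,2,1.3],[0,0,0]],[-1,[0.7,2,1.3],[0,0,0]],[-1,[0,1.8,1.1],[0,0,0]]]'
python3 -m crank '[[-1,[0,0,0],[0,0,0]],[-1,[0,0,0],[0,0,0]]]'
python3 - <<'E'
from h import *
for n in("scene","side"):
    c=cal(n); im=viewer.snapshot(n); cv2.imwrite(f"pics/{n}3.png",im[:,:,::-1])
w=[cv2.imread(f"pics/{n}3.png") for n in("scene","side")]
cv2.imwrite("pics/s3.png",np.hstack([cv2.resize(w[0][160:280,290:410],(400,400),interpolation=2),cv2.resize(w[1][170:290,270:390],(400,400),interpolation=2)]))
c=cal("wrist"); cv2.imwrite("pics/w3.png",viewer.snapshot("wrist")[:,:,::-1])
E
```

```text
time_s: 5.88
position: [0.4548, -0.0582, 0.078]
orientation: [0.086, 0.957, 0.276, 0.024]
ft_force: [0.3, 0.4, -1.6]
finger_gap: 0.0114
gripper_force: 68.1
time_s: 6.12
position: [0.4564, -0.0605, 0.0785]
orientation: [0.086, 0.957, 0.275, 0.025]
ft_force: [0.0, 0.5, -1.4]
finger_gap: 0.0112
gripper_force: 68.3
```

View pics/s3.png

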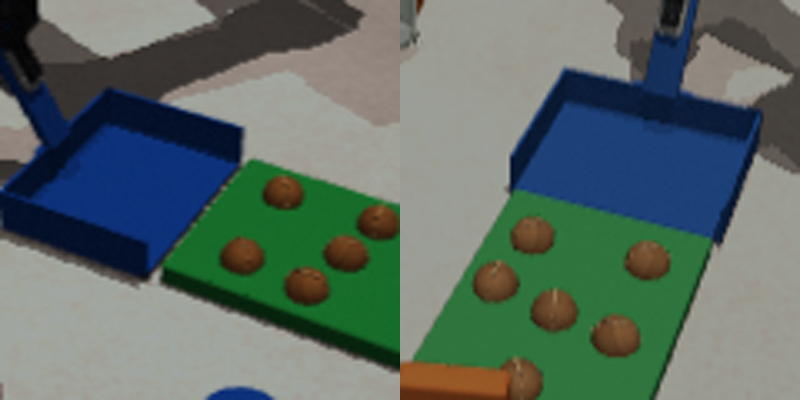

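Pan now square and centred with the board end, ~10 mm gap. Lower and slide on.

```bash
python3 -m crank '[[-1,[0,-0.2,0.34],[0,0,0]],[-1,[0,0,0],[0,0,0]]]'
python3 -m crank '[[-1,[0,0.4,0.26],[0,0,0]],[-1,[0,0.3,0.19],[0,0,0]],[-1,[0,0,0],[0,0,0]]]' | sed -n '2p;4p'
python3 -m crank '[[-1,[0,0.17,0.11],[0,0,0]],[-1,[0,0,0],[0,0,0]]]' | sed -n '2p;4p'
python3 -m crank '[[-1,[0,0.17,0.11],[0,0,0]],[-1,[0,0,0],[0,0,0]]]' | sed -n '2p;4p'
python3 -m crank '[[-1,[0,0.17,0.11],[0,0,0]],[-1,[0,0,0],[0,0,0]]]' | sed -n '2p;4p'
```

```text
time_s: 6.52
position: [0.4569, -0.0615, 0.0745]
orientation: [0.086, 0.957, 0.275, 0.025]
ft_force: [0.3, 0.2, -1.6]
finger_gap: 0.0116
gripper_force: 68.4
position: [0.4583, -0.0525, 0.0746]
ft_force: [0.4, 0.1, -1.6]
position: [0.4585, -0.0521, 0.0746]
ft_force: [-3.0, -4.4, 2.4]
position: [0.4589, -0.052, 0.0747]
ft_force: [-6.2, -11.4, 5.6]
position: [0.4592, -0.0519, 0.075]
ft_force: [-10.8, -18.8, 11.4]
```

```bash
python3 -m crank '[[-1,[0,-0.35,-0.22],[0,0,0]],[-1,[0,-0.05,0.08],[0,0,0]],[-1,[0,0,0],[0,0,0]]]'| sed -n '2,4p'
python3 -m crank '[[-1,[0,-0.05,0.08],[0,0,0]],[-1,[0,0,0],[0,0,0]]]'| sed -n '2,4p'
python3 - <<'E'
from h import *
print(np.array(ctrl.get_obs()["torque"]).round(3))
c=cal("wrist"); im=viewer.snapshot("wrist"); 
cv2.imwrite("pics/w4.png",im[:,:,::-1])
g=blobs(mask(im,"green"),500);print([(x[0],x[2]) for x in g]); b=blobs(mask(im,"blue"),500);print([(x[0],x[2]) for x in b])
for z in(.018,): 
  for p in poly4(g[0][3]): print(p,plane(c,p,z)[0].round(4))
for p in poly4(max(b,key=lambda x:x[0])[3]): print("pan",p,plane(c,p,.003)[0].round(4))
E
```

```text
position: [0.4588, -0.0523, 0.0746]
orientation: [0.086, 0.957, 0.275, 0.025]
ft_force: [-6.5, -9.5, 9.7]
position: [0.4587, -0.0523, 0.0745]
orientation: [0.085, 0.957, 0.275, 0.025]
ft_force: [-9.0, -10.2, 15.2]
[-0.493  1.009  0.325]
[(np.int32(13796), array([410, 103, 158, 154], dtype=int32))]
[(np.int32(21903), array([301,  89, 153, 249], dtype=int32))]
[567. 109.] [0.4602 0.3983 0.018 ]
[543. 210.] [0.6105 0.3705 0.018 ]
[421. 256.] [0.5592 0.0883 0.018 ]
[410. 251.] [0.5452 0.0722 0.018 ]
[425. 104.] [0.4043 0.0986 0.018 ]
[455. 103.] [0.4103 0.141  0.018 ]
pan [453.  96.] [0.406  0.1592 0.003 ]
pan [431. 273.] [0.6083 0.1225 0.003 ]
pan [338. 335.] [ 0.6093 -0.0186  0.003 ]
pan [311. 335.] [ 0.5889 -0.0465  0.003 ]
pan [301.  93.] [ 0.378  -0.0137  0.003 ]
pan [332.  89.] [0.379 0.013 0.003]
```

View pics/w4.png

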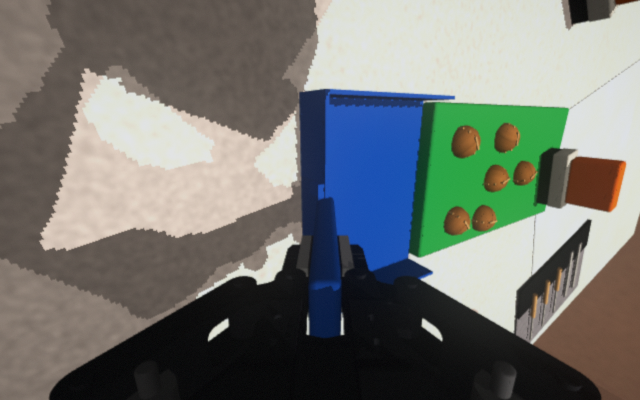

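```bash
python3 -m crank '[[-1,[0,0.08,-0.13],[0,0,0]],[-1,[0,-0.05,-0.03],[0,0,0]],[-1,[0,0,0],[0,0,0]]]'| sed -n '2,4p'
python3 -m crank '[[-0.7,[0,0,0],[0,0,0]],[-0.4,[0,0,0],[0,0,0]],[0,[0,0,0],[0,0,0]],[0.5,[0,0,0],[0,0,0]],[0.7,[0,0,0],[0,0,0]]]'| sed -n '2,5p'
python3 - <<'E'
from h import *
q,R0,_=pose();print("up5cm",R0.inv().apply([0,0,5]))
for n in("scene","side"):
    im=viewer.snapshot(n); cv2.imwrite(f"pics/{n}5.png",im[:,:,::-1])
w=[cv2.imread(f"pics/{n}5.png") for n in("scene","side")]
cv2.imwrite("pics/s5.png",np.hstack([cv2.resize(w[0][160:280,290:410],(400,400),interpolation=2),cv2.resize(w[1][170:290,270:390],(400,400),interpolation=2)]))
E
```

```text
position: [0.4589, -0.0523, 0.0746]
orientation: [0.086, 0.957, 0.275, 0.026]
ft_force: [-2.6, -5.7, 4.3]
position: [0.4584, -0.0513, 0.0741]
orientation: [0.086, 0.957, 0.276, 0.025]
ft_force: [-0.1, 1.3, 0.6]
finger_gap: 0.0726
up5cm [-2.92305628e-03  2.66011813e+00 -4.23364653e+00]
```

View pics/s5.png

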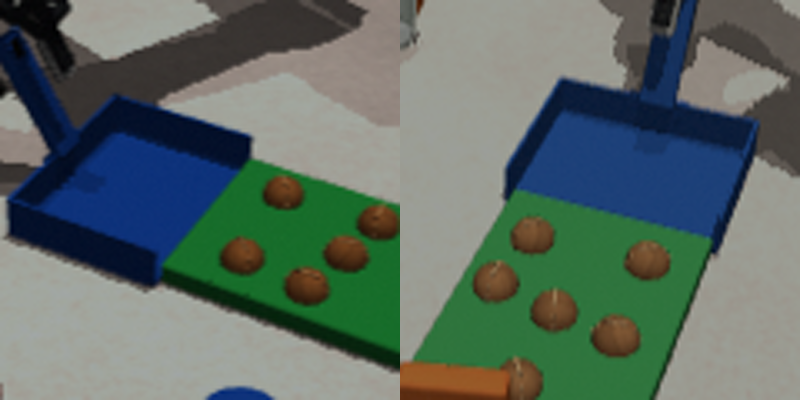

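Lip flush along the board end in both views. Retreat and go above the scraper.

```bash
echo "pan grasp TCP .4589,-.0523,.0746 quat .086,.957,.275,.025" > notes
python3 -m crank '[[0.9,[0,0,-3],[0,0,0]],[1,[0,0,-4],[0,0,0]],[1,[0,0,-5],[0,0,0]],[1,[0,0,-4],[0,0,0]],[1,[0,0,0],[0,0,0]]]'| sed -n '2,4p'
python3 -m crank '[[1,[0,0,0],[0.14,0,0]],[1,[0,0,0],[0.14,0,0]],[1,[0,0,0],[0.14,0,0]],[1,[0,0,0],[0.14,0,0]],[1,[0,0,0],[0,0,0]]]'| sed -n '2,4p'
python3 - <<'E'
from h import *
go([.54,.35,.26],tool([0,0,-1],[.1805,.9836,0]))
E
```

```text
position: [0.4451, -0.1379, 0.2124]
orientation: [0.086, 0.958, 0.274, 0.028]
ft_force: [-0.0, -0.6, 0.2]
position: [0.4424, -0.1324, 0.2084]
orientation: [0.087, 0.996, 0.001, -0.001]
ft_force: [0.3, -0.7, 0.2]
turn [ 0.002 -0.002  0.007] shift cm [-0.89 49.21 -5.16] pos [ 0.4424 -0.1324  0.2084]
```

```bash
python3 -m crank '[[1,[0,0,-5],[0,0,0.007]],[1,[0,5,0],[0,0,0]],[1,[0,5,0],[0,0,0]],[1,[0,5,0],[0,0,0]],[1,[0,5,0],[0,0,0]]]'| sed -n '2,4p'
python3 -m crank '[[1,[-0.9,5,0],[0,0,0]],[1,[0,5,0],[0,0,0]],[1,[0,5,0],[0,0,0]],[1,[0,5,0],[0,0,0]],[1,[0,5,0],[0,0,0]]]'| sed -n '2,4p'
python3 -m crank '[[1,[0,4,0],[0,0,0]],[1,[0,0,0],[0,0,0]],[1,[0,0,0],[0,0,0]]]'| sed -n '2,4p'
python3 - <<'E'
from h import *
c=cal("wrist"); im=viewer.snapshot("wrist"); cv2.imwrite("pics/w6.png",im[:,:,::-1])
print(pose()[0]); print(proj(c,[[.546,.3535,.1],[.5135,.25,.018]]))
for a,ct,bb,mm in blobs(mask(im,"green"),500):
    for p in poly4(mm): print(a,p,plane(c,p,.018)[0].round(4))
for a,ct,bb,mm in blobs(mask(im,"orange"),100): print("or",a,ct,bb,plane(c,ct,.1)[0].round(3))
for a,ct,bb,mm in blobs(mask(im,"brown"),100): print("br",a,ct,bb,plane(c,ct,.026)[0].round(3))
E
```

```text
position: [0.4797, 0.0623, 0.2585]
orientation: [0.094, 0.996, 0.001, -0.001]
ft_force: [1.2, -0.2, 0.2]
position: [0.5354, 0.3059, 0.2581]
orientation: [0.093, 0.996, 0.0, -0.001]
ft_force: [0.0, -0.7, -0.5]
position: [0.5425, 0.3433, 0.2583]
orientation: [0.093, 0.996, -0.001, -0.001]
ft_force: [-0.6, 0.1, 0.4]
[0.54259017 0.34299007 0.25879021]
[[335.55682016 184.62257435]
 [253.90872926 161.00663469]]
20806 [363.  99.] [0.4625 0.4068 0.018 ]
20806 [359. 212.] [0.6122 0.3786 0.018 ]
20806 [158. 214.] [0.5618 0.0957 0.018 ]
20806 [152. 212.] [0.5573 0.0883 0.018 ]
20806 [132.  98.] [0.4065 0.1181 0.018 ]
or 817 [334.01835985 180.49694002] [321 155  27  52] [0.541 0.353 0.1  ]
or 293 [435.74744027 194.63481229] [421 184  31  22] [0.578 0.46  0.1  ]
br 420 [228.59285714 125.67380952] [218 114  23  25] [0.463 0.232 0.026]
br 453 [167.56732892 127.24944812] [156 116  24  24] [0.45  0.155 0.026]
br 821 [335.22898904 184.34226553] [320 150  30  64] [0.564 0.353 0.026]
br 378 [277.96825397 162.54761905] [267 152  23  22] [0.521 0.283 0.026]
br 783 [223.9706258  187.32311622] [211 166  27  44] [0.54  0.203 0.026]
br 328 [429.16463415 190.8902439 ] [412 178  42  30] [0.597 0.477 0.026]
br 379 [181.66754617 192.26649077] [171 182  23  21] [0.536 0.144 0.026]
br 588 [257.19557823 320.72959184] [234 310  41  32] [0.759 0.192 0.026]
br 157 [401.11464968 330.79617834] [396 318  11  29] [0.82  0.414 0.026]
br 420 [630.59285714 378.00952381] [614 367  26  31] [0.989 0.784 0.026]
br 355 [496.2       395.9915493] [464 390  57  10] [0.987 0.56  0.026]
```

View pics/w6.png

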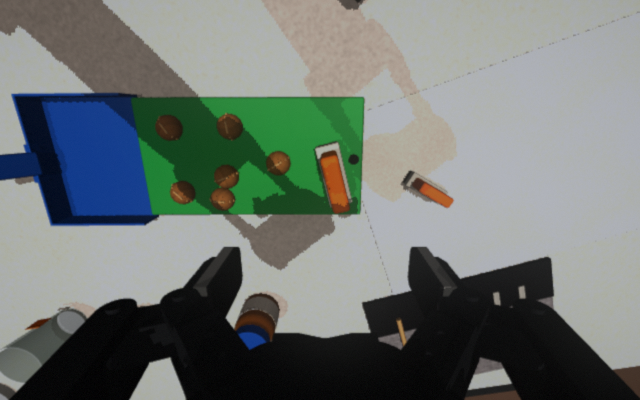

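Wrist view: scraper at about (335,182), skewed ~12° to the board; six shells on the board; pan flush on the left. Measure the scraper's heading.

Run:
```python
from h import *
c=cal("wrist"); im=cv2.imread("pics/w6.png")[:,:,::-1].copy()
hsv=cv2.cvtColor(im,cv2.COLOR_RGB2HSV)
m=cv2.inRange(hsv,np.array((3,150,90)),np.array((18,255,255))); m[:,:300]=0;m[:, 400:]=0;m[250:]=0
for v in(90,150,180,200):
    mm=m&((hsv[:,:,2]>v)*255).astype(np.uint8)
    p=np.argwhere(mm>0)[:,::-1]
    w=plane(c,p,.1)[:,:2].astype(np.float32)
    r=cv2.minAreaRect(w); print(v,len(p),np.round(r[0],4),np.round(r[1],4),round(r[2],1), "pca",np.degrees(np.arctan2(*np.linalg.eigh(np.cov(w.T))[1][::-1,1])).round(1))
cv2.imwrite("pics/c6.png",cv2.resize(im[130:230,290:390],(500,500),interpolation=0)[:,:,::-1])
```

```text
90 977 [0.5458 0.3525] [0.0644 0.0189] 3.6 pca -176.5
150 736 [0.5438 0.3525] [0.0574 0.0172] 3.3 pca -175.9
180 0 [0. 0.] [0. 0.] 0.0 pca nan
200 0 [0. 0.] [0. 0.] 0.0 pca nan
  avg = a.mean(axis, **keepdims_kw)
  ret = um.true_divide(
<stdin>:9: RuntimeWarning: Degrees of freedom <= 0 for slice
  c *= np.true_divide(1, fact)
  c *= np.true_divide(1, fact)
```

View pics/c6.png

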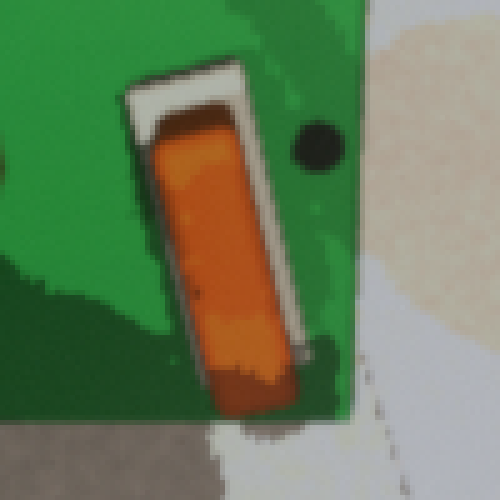

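Crop: the grip's top face 64×19 mm (expected 66×20), centre (0.546, 0.3525), its x at +3.6°. Descend.

Run:
```python
from h import *
go([.5458,.3525,.12],tool([0,0,-1],[-.063,.998,0]))
```

```text
turn [-0.001 -0.002 -0.251] shift cm [-0.38  0.93 13.88] pos [0.5426 0.343  0.2588]
```

```bash
python3 -m crank '[[1,[0,0,0],[0,0,-0.126]],[1,[0,0,0],[0,0,-0.125]],[1,[-0.4,0.9,4],[0,0,0]],[1,[0,0,5],[0,0,0]],[1,[0,0,4],[0,0,0]]]'| sed -n '2,4p'
python3 -m crank '[[1,[0,0,3],[0,0,0]],[1,[0,0,3],[0,0,0]],[1,[0,0,0],[0,0,0]]]'| sed -n '2,4p'
python3 - <<'E'
from h import *
go([.5458,.3525,.057],tool([0,0,-1],[-.063,.998,0]))
E
```

```text
position: [0.5459, 0.3518, 0.1282]
orientation: [-0.031, 1.0, -0.0, -0.0]
ft_force: [0.2, -0.0, 1.1]
position: [0.544, 0.3509, 0.067]
orientation: [-0.031, 1.0, -0.001, -0.003]
ft_force: [-0.2, 0.2, -0.8]
turn [-0.003 -0.006 -0.   ] shift cm [-0.19  0.15  1.  ] pos [0.544  0.3509 0.067 ]
```

```bash
python3 -m crank '[[1,[-0.2,0.15,0.8],[0,0,0]],[1,[0,0,0],[0,0,0]],[-1,[0,0,0],[0,0,0]],[-1,[0,0,0],[0,0,0]],[-1,[0,0,0],[0,0,0]]]' 30| sed -n '2,6p'
python3 -m crank '[[-1,[0,0,0],[0,0,0]],[-1,[0,0,0],[0,0,0]],[-1,[0,0,0],[0,0,0]]]' 70
python3 - <<'E'
from h import *
im=viewer.snapshot("wrist"); 
C=np.array([.5135,.25]);th=np.radians(-10.4);M=np.array([[np.cos(th),-np.sin(th)],[np.sin(th),np.cos(th)]])
q=pose()[0]; print("tcp in board",M.T@(q[:2]-C))
E
```

```text
position: [0.5485, 0.3558, 0.0625]
orientation: [-0.032, 0.999, 0.0, 0.001]
ft_force: [-0.6, -0.6, 0.4]
finger_gap: 0.0321
gripper_force: 0.0
time_s: 14.35
position: [0.5483, 0.3556, 0.0621]
orientation: [-0.032, 0.999, 0.0, 0.0]
ft_force: [-0.2, -0.5, 1.3]
finger_gap: 0.0193
gripper_force: 69.4
tcp in board [0.01520741 0.11016827]
```

```bash
python3 -m crank '[[-1,[0,0,-0.5],[0,0,0]],[-1,[0,0,0],[0,0,0.125]],[-1,[0,0,0],[0,0,0.13]],[-1,[3.3,0,0],[0,0,0]],[-1,[3.4,0,0],[0,0,0]]]'| sed -n '2,4p'
python3 -m crank '[[-1,[0,0,0],[0,0,0]],[-1,[0,0,0.45],[0,0,0]],[-1,[0,0,0],[0,0,0]]]'| sed -n '2,5p'
cat >> h.py <<'E'
C=np.array([.5135,.25]);th=np.radians(-10.6);M=np.array([[np.cos(th),-np.sin(th)],[np.sin(th),np.cos(th)]])
def onb():
    q,r,s=pose(); x=r.as_matrix()
    print("board mm",(1000*M.T@(q[:2]-C)).round(1),"z",q[2].round(4),"toolY dev deg",(np.degrees(np.arctan2(x[1,1],x[0,1]))-79.4).round(2),"tilt",x[:,2].round(3),"F",np.round(s["ft_force"],1))
E
python3 -c "from h import *;onb()"
```

```text
position: [0.4822, 0.3682, 0.0669]
orientation: [0.096, 0.995, 0.0, 0.0]
ft_force: [-0.6, 0.4, -1.0]
position: [0.4834, 0.3681, 0.0622]
orientation: [0.096, 0.995, 0.0, 0.001]
ft_force: [-0.4, 0.2, -1.5]
finger_gap: 0.0193
board mm [-51.3 110.5] z 0.0622 toolY dev deg -0.36 tilt [ 0.001  0.001 -1.   ] F [-0.4  0.2 -1.5]
```

```bash
python3 -m crank '[[-1,[0,-1,0.06],[0,0,0]],[-1,[0,-1,0],[0,0,0]],[-1,[0,-1,0],[0,0,0]],[-1,[0,-1,0],[0,0,0]],[-1,[0,-1,0],[0,0,0]]]'| sed -n '2,4p'
for i in 1 2; do python3 -m crank '[[-1,[0,-1,0],[0,0,0]],[-1,[0,-1,0],[0,0,0]],[-1,[0,-1,0],[0,0,0]],[-1,[0,-1,0],[0,0,0]],[-1,[0,-1,0],[0,0,0]]]'| sed -n '2,4p'; done
python3 -c "from h import *;onb()"
```

```text
position: [0.4731, 0.3185, 0.062]
orientation: [0.095, 0.995, 0.0, 0.001]
ft_force: [-0.2, 0.4, -0.7]
position: [0.4638, 0.2696, 0.062]
orientation: [0.095, 0.995, 0.001, 0.001]
ft_force: [0.7, 1.2, 1.2]
position: [0.4543, 0.2206, 0.062]
orientation: [0.095, 0.995, 0.001, 0.001]
ft_force: [0.5, 1.5, 2.6]
board mm [-52.7 -39.8] z 0.062 toolY dev deg -0.33 tilt [ 0.002  0.001 -1.   ] F [0.5 1.5 2.6]
```

```bash
for i in 1 2; do python3 -m crank '[[-1,[-0.15,-1,0],[0,0,0]],[-1,[-0.15,-1,0],[0,0,0]],[-1,[-0.15,-1,0],[0,0,0]],[-1,[-0.15,-1,0],[0,0,0]],[-1,[-0.15,-1,0],[0,0,0]]]'| sed -n '2,4p'; done
python3 -m crank '[[-1,[0,-1,0],[0,0,0]],[-1,[0,-0.8,0],[0,0,0]],[-1,[0,0,0],[0,0,0]]]'| sed -n '2,4p'
python3 - <<'E'
from h import *;onb()
w=[viewer.snapshot(n) for n in("scene","side")]
cv2.imwrite("pics/s8.png",np.hstack([cv2.resize(w[0][150:290,270:480],(400,400)),cv2.resize(w[1][150:340,240:390],(400,400))])[:,:,::-1])
E
```

```text
position: [0.4523, 0.1701, 0.062]
orientation: [0.095, 0.995, 0.001, 0.001]
ft_force: [0.3, 3.4, 5.6]
position: [0.4501, 0.1196, 0.062]
orientation: [0.095, 0.995, 0.001, 0.001]
ft_force: [0.0, 4.2, 6.8]
position: [0.4467, 0.1014, 0.062]
orientation: [0.095, 0.995, 0.0, 0.001]
ft_force: [-0.3, 0.6, 6.9]
board mm [ -38.3 -158.4] z 0.062 toolY dev deg -0.36 tilt [ 0.001  0.    -1.   ] F [-0.3  0.6  6.9]
```

View pics/s8.png

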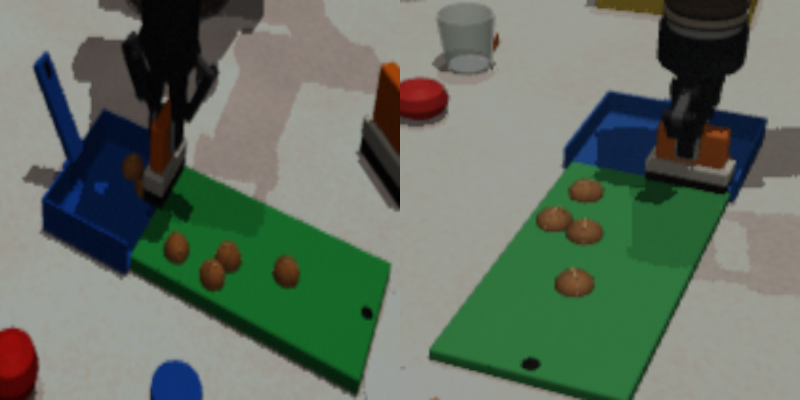

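Lane 1 done: two shells are in the pan (one seen at crop (133,168)), four remain. Go to the right lane and re-measure the shells numerically.

```bash
python3 -m crank '[[-1,[0,0,-2],[0,0,0]],[-1,[0,0,-2.5],[0,0,0]],[-1,[-1.5,5,0],[0,0,0]],[-1,[-1.5,5,0],[0,0,0]],[-1,[-1.5,5,0],[0,0,0]]]'| sed -n '2,2p'
python3 -m crank '[[-1,[-1.5,5,0],[0,0,0]],[-1,[-1.5,4,0],[0,0,0]],[-1,[-1.5,2.6,0],[0,0,0]],[-1,[-1,0,0],[0,0,0]],[-1,[0,0,0],[0,0,0]]]'| sed -n '2,4p'
cat >> h.py <<'E'
def shells():
    for n in("scene","side"):
        c=cal(n); im=viewer.snapshot(n)
        for a,ct,bb,mm in blobs(mask(im,"brown"),20):
            p=M.T@(plane(c,ct,.026)[0,:2]-C)
            if abs(p[0])<.13 and -.32<p[1]<.17: print(n,a,bb[2:],(1000*p).round(0))
E
python3 -c "from h import *;onb();shells()"
```

```text
position: [0.5179, 0.2401, 0.105]
position: [0.5942, 0.3421, 0.1051]
orientation: [0.096, 0.995, -0.001, -0.001]
ft_force: [-0.3, -0.5, -1.4]
board mm [ 62.4 105.3] z 0.1051 toolY dev deg -0.36 tilt [-0.003 -0.003 -1.   ] F [-0.3 -0.5 -1.4]
scene 151 [17 15] [ -24. -189.]
scene 93 [12 10] [ 46. -99.]
scene 195 [21 16] [ 40. -41.]
scene 100 [13 11] [ 6. 35.]
scene 26 [13 11] [-1. 96.]
side 186 [21 15] [ -49. -179.]
side 100 [12 10] [ 42. -96.]
side 230 [25 17] [ 35. -38.]
side 378 [24 27] [85. 25.]
side 53 [9 9] [125.  50.]
side 141 [14 13] [ 2. 37.]
```

```bash
python3 -m crank '[[-1,[0.8,-5,0],[0,0,0]],[-1,[0.8,-5,0],[0,0,0]],[-1,[0,-0.6,0],[0,0,0]],[-1,[0,0,0],[0,0,0]]]'| sed -n '2,2p'
python3 -c "from h import *;onb()"
```

```text
position: [0.5591, 0.2426, 0.1072]
board mm [46.2  1.1] z 0.1072 toolY dev deg -0.42 tilt [ 0.001  0.001 -1.   ] F [ 0.3  0.8 -0.7]
```

```bash
python3 -m crank '[[-1,[0,-0.2,1.5],[0,0,0]],[-1,[0,0,1.5],[0,0,0]],[-1,[0,0,1.2],[0,0,0]],[-1,[0,0,0.2],[0,0,0]],[-1,[0,0,0],[0,0,0]]]'| sed -n '2,4p'
python3 -c "from h import *;onb()"
```

```text
position: [0.5588, 0.2418, 0.0622]
orientation: [0.095, 0.995, 0.0, 0.0]
ft_force: [0.0, 0.1, -1.1]
board mm [46.   0.3] z 0.0622 toolY dev deg -0.3 tilt [ 0.     0.001 -1.   ] F [ 0.   0.1 -1.1]
```

```bash
for i in 1 2; do python3 -m crank '[[-1,[0,-1,0.02],[0,0,0]],[-1,[0,-1,0],[0,0,0]],[-1,[0,-1,0],[0,0,0]],[-1,[0,-1,0],[0,0,0]],[-1,[0,-1,0],[0,0,0]]]'| sed -n '2p;4p'; done
python3 -m crank '[[-1,[0.2,-1,0],[0,0,0]],[-1,[0.2,-1,0],[0,0,0]],[-1,[0.2,-1,0],[0,0,0]],[-1,[0.2,-1,0],[0,0,0]],[-1,[0,-1,0],[0,0,0]]]'| sed -n '2p;4p'
python3 -m crank '[[-1,[0,-1,0],[0,0,0]],[-1,[0,-0.2,0],[0,0,0]],[-1,[0,0,0],[0,0,0]]]'| sed -n '2p;4p'
python3 -c "from h import *;onb();shells()"
```

```text
position: [0.5494, 0.1916, 0.0627]
ft_force: [-0.1, -0.4, -1.2]
position: [0.5399, 0.1427, 0.0624]
ft_force: [0.1, 0.3, -0.9]
position: [0.5222, 0.0951, 0.0623]
ft_force: [-0.2, -0.1, -1.1]
position: [0.5205, 0.0838, 0.0624]
ft_force: [0.4, -0.2, -1.2]
board mm [  37.5 -162.1] z 0.0624 toolY dev deg -0.35 tilt [ 0.001  0.001 -1.   ] F [ 0.4 -0.2 -1.2]
scene 27 [16  8] [  27. -178.]
scene 92 [12 12] [  54. -204.]
scene 99 [13 10] [ 6. 35.]
side 290 [27 21] [  48. -216.]
side 189 [21 15] [ -48. -179.]
side 139 [14 13] [ 2. 37.]
```

```bash
python3 -m crank '[[-1,[0,0,-2],[0,0,0]],[-1,[0,0,-2.5],[0,0,0]],[-1,[0.7,5,0],[0,0,0]],[-1,[0.7,5,0],[0,0,0]],[-1,[0.7,5,0],[0,0,0]]]'| sed -n '2,2p'
python3 -m crank '[[-1,[0.7,5,0],[0,0,0]],[-1,[0.6,4,0],[0,0,0]],[-1,[0,1,0],[0,0,0]],[-1,[0,0,0],[0,0,0]]]'| sed -n '2,2p'
python3 -c "from h import *;onb()"
```

```text
position: [0.5283, 0.2369, 0.1077]
position: [0.534, 0.3361, 0.1072]
board mm [ 4.4 88.4] z 0.1072 toolY dev deg -0.23 tilt [ 0. -0. -1.] F [-0.6 -0.2 -0.9]
```

```bash
python3 -m crank '[[-1,[0,0,1.5],[0,0,0]],[-1,[0,0,1.5],[0,0,0]],[-1,[0,0,1.2],[0,0,0]],[-1,[0,0,0.27],[0,0,0]],[-1,[0,0,0],[0,0,0]]]'| sed -n '2p;4p'
for i in 1 2 3 4; do python3 -m crank '[[-1,[0,-1,0],[0,0,0]],[-1,[0,-1,0],[0,0,0]],[-1,[0,-1,0],[0,0,0]],[-1,[0,-1,0],[0,0,0]],[-1,[0,-1,0],[0,0,0]]]'| sed -n '2p;4p'; done
python3 -m crank '[[-1,[0,-1,0],[0,0,0]],[-1,[0,-1,0],[0,0,0]],[-1,[0,-1,0],[0,0,0]],[-1,[0,-1,0],[0,0,0]],[-1,[0,-1,0],[0,0,0]]]'| sed -n '2p;4p'
python3 -c "from h import *;onb();shells()"
```

```text
position: [0.5344, 0.3356, 0.0625]
ft_force: [1.0, -0.7, -0.6]
position: [0.5248, 0.286, 0.0628]
ft_force: [-0.0, -0.7, -0.6]
position: [0.5153, 0.237, 0.0627]
ft_force: [-0.2, 0.1, -0.6]
position: [0.5059, 0.1879, 0.0627]
ft_force: [-0.2, 0.5, -1.2]
position: [0.4964, 0.1388, 0.0627]
ft_force: [1.2, -0.4, -1.6]
position: [0.4869, 0.0898, 0.0626]
ft_force: [-0.1, -0.4, -1.5]
board mm [   3.3 -162.4] z 0.0626 toolY dev deg -0.32 tilt [ 0.001  0.001 -1.   ] F [-0.1 -0.4 -1.5]
scene 38 [6 9] [ -29. -209.]
scene 21 [14  8] [ -12. -174.]
scene 167 [21 17] [  50. -196.]
side 303 [27 22] [  12. -218.]
side 30 [5 9] [  52. -165.]
side 155 [18 15] [ -52. -182.]
```

Board is clear. Stand the scraper back on the far end.

```bash
python3 -m crank '[[-1,[0,0,-2],[0,0,0]],[-1,[0,0,-2.5],[0,0,0]],[-1,[0,5,0],[0,0,0]],[-1,[0,5,0],[0,0,0]],[-1,[0,5,0],[0,0,0]]]'| sed -n '2,2p'
python3 -m crank '[[-1,[0,5,0],[0,0,0]],[-1,[0,4,0],[0,0,0]],[-1,[0,3,0],[0,0,0]],[-1,[0,0,0],[0,0,0]],[-1,[0,0,0],[0,0,0]]]'| sed -n '2,2p'
python3 -c "from h import *;onb();shells()"
```

```text
position: [0.5158, 0.2392, 0.108]
position: [0.5375, 0.3549, 0.1072]
board mm [  4.3 107.5] z 0.1072 toolY dev deg -0.3 tilt [-0.    -0.001 -1.   ] F [ 0.1 -0.5 -2. ]
scene 423 [35 30] [  17. -191.]
scene 42 [12 22] [-85.  90.]
side 523 [52 24] [  -5. -179.]
side 362 [19 27] [18. 26.]
side 64 [13 11] [59. 51.]
```

```bash
python3 -m crank '[[-1,[0,0,1.5],[0,0,0]],[-1,[0,0,1.5],[0,0,0]],[-1,[0,0,1.2],[0,0,0]],[-1,[0,0,0.25],[0,0,0]],[-1,[0,0,0],[0,0,0]]]'| sed -n '3p;4p'
python3 -m crank '[[-1,[0,0,0.08],[0,0,0]],[-1,[0,0,0],[0,0,0]]]'| sed -n '2p;4p'
python3 -m crank '[[-1,[0,0,0.08],[0,0,0]],[-1,[0,0,0],[0,0,0]]]'| sed -n '2p;4p'
```

```text
orientation: [0.095, 0.995, 0.0, 0.0]
ft_force: [-0.4, 0.4, -1.4]
position: [0.5384, 0.3557, 0.0628]
ft_force: [0.1, -0.1, -1.8]
position: [0.5384, 0.3556, 0.062]
ft_force: [-0.7, 0.6, -0.7]
```

```bash
python3 -m crank '[[-1,[0,0,0.08],[0,0,0]],[-1,[0,0,0],[0,0,0]]]'| sed -n '2p;4p'
python3 -m crank '[[-0.6,[0,0,0],[0,0,0]],[-0.3,[0,0,0],[0,0,0]],[0.2,[0,0,0],[0,0,0]],[0.6,[0,0,0],[0,0,0]],[1,[0,0,0],[0,0,0]]]'| sed -n '2p;4,5p'
python3 -m crank '[[1,[0,0,-3],[0,0,0]],[1,[0,0,-4],[0,0,0]],[1,[0,0,-5],[0,0,0]],[1,[0,0,-5],[0,0,0]],[1,[0,0,0],[0,0,0]]]'| sed -n '2p;4,5p'
python3 - <<'E'
from h import *
a=R.from_quat([.086,.957,.275,.025]); p=np.array([.4589,-.0523,.0746]); z=a.as_matrix()[:,2]
go(p-.12*z,a); go(p-.12*z,pose()[1])
c=cal("wrist"); im=viewer.snapshot("wrist"); cv2.imwrite("pics/w9.png",im[:,:,::-1])
for aa,ct,bb,mm in blobs(mask(im,"orange"),100): 
    w=plane(c,np.argwhere(mm)[:,::-1],.1)[:,:2].astype(np.float32); r=cv2.minAreaRect(w); print("or",aa,np.round(r[0],3),np.round(r[1],3),round(r[2],1),(M.T@(r[0]-C)).round(3))
for aa,ct,bb,mm in blobs(mask(im,"brown"),60): print("br",aa,bb,(M.T@(plane(c,ct,.015)[0,:2]-C)).round(3))
E
```

```text
position: [0.5385, 0.3557, 0.0619]
ft_force: [-0.7, -1.1, 5.0]
position: [0.538, 0.3554, 0.0606]
ft_force: [-0.3, -0.3, -0.1]
finger_gap: 0.082
position: [0.5414, 0.3574, 0.2375]
ft_force: [-0.1, 0.0, 0.8]
finger_gap: 0.0854
turn [-0.551  0.012 -0.008] shift cm [  0.82 -44.06 -20.38] pos [0.5414 0.3574 0.2375]
turn [0. 0. 0.] shift cm [  0.33 -48.21   5.7 ] pos [0.5414 0.3574 0.2375]
or 928 [0.532 0.356] [0.018 0.057] 79.4 [-0.001  0.107]
or 323 [0.576 0.46 ] [0.037 0.01 ] 49.8 [0.023 0.218]
br 2536 [ 48 109  60  92] [-0.015 -0.198]
br 803 [311 145  21  67] [0.019 0.107]
br 579 [404 181  43  32] [0.046 0.246]
br 457 [ 91 189  26  22] [ 0.046 -0.184]
br 113 [234 302  34  17] [0.217 0.001]
br 497 [230 319  33  27] [ 0.262 -0.01 ]
br 138 [389 325  11  25] [0.277 0.22 ]
br 84 [  0 330  27  13] [ 0.269 -0.378]
br 319 [617 371  23  27] [0.375 0.63 ]
br 393 [464 389  57  11] [0.405 0.404]
```

View pics/w9.png

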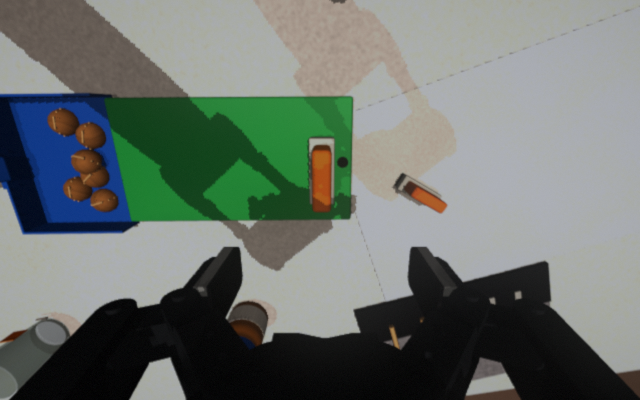

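Wrist view: all six shells in the pan (x 48–118), board bare, scraper upright at (320,175). Return to the handle.

```bash
for i in 1 2; do python3 -m crank '[[1,[0,-4.8,0],[0,0,0]],[1,[0,-4.8,0],[0,0,0]],[1,[0,-4.8,0],[0,0,0]],[1,[0,-4.8,0],[0,0,0]],[1,[0,-4.8,0],[0,0,0]]]'| sed -n '2p'; done
python3 -m crank '[[1,[0,0,0],[-0.138,0.003,-0.002]],[1,[0,0,0],[-0.138,0.003,-0.002]],[1,[0,0,0],[-0.138,0.003,-0.002]],[1,[0,0,0],[-0.137,0.003,-0.002]],[1,[0,0,0],[0,0,0]]]'| sed -n '2p'
cat >> h.py <<'E'
PG=np.array([.4589,-.0523,.0746]); PR=R.from_quat([.086,.957,.275,.025]); PZ=PR.as_matrix()[:,2]
E
python3 -c "
from h import *
go(PG-.10*PZ,PR)"
```

```text
position: [0.4907, 0.1181, 0.2286]
position: [0.4453, -0.1169, 0.2286]
position: [0.4454, -0.1165, 0.2277]
turn [-0.006 -0.011 -0.012] shift cm [-0.18 -2.57  6.46] pos [ 0.4454 -0.1165  0.2277]
```

```bash
python3 -m crank '[[1,[-0.2,-2.6,0],[-0.006,-0.011,-0.012]],[1,[0,0,3.2],[0,0,0]],[1,[0,0,3.2],[0,0,0]],[1,[0,0,0],[0,0,0]],[1,[0,0,0],[0,0,0]]]'| sed -n '2p'
python3 -c "
from h import *
go(PG,PR)"
```

```text
position: [0.4517, -0.1047, 0.1632]
turn [-0.003  0.004  0.008] shift cm [ 0.23 -0.23 10.31] pos [ 0.4517 -0.1047  0.1632]
```

```bash
python3 -m crank '[[1,[0.2,-0.2,2.5],[0,0,0]],[1,[0,0,3],[0,0,0]],[1,[0,0,3],[0,0,0]],[1,[0,0,1.8],[0,0,0]],[1,[0,0,0],[0,0,0]]]'| sed -n '2p;4p'
python3 -c "
from h import *
go(PG,PR)"
python3 -m crank '[[-1,[0,0,0],[0,0,0]],[-1,[0,0,0],[0,0,0]],[-1,[0,0,0],[0,0,0]],[-1,[0,0,0],[0,0,0]],[-1,[0,0,0],[0,0,0]]]' 25| sed -n '2p;4,6p'
python3 -m crank '[[-1,[0,0,0],[0,0,0]],[-1,[0,0,0],[0,0,0]],[-1,[0,0,0],[0,0,0]],[-1,[0,0,0],[0,0,0]]]' 90| sed -n '2,6p'
```

```text
position: [0.459, -0.0521, 0.074]
ft_force: [-0.0, 0.2, 0.6]
turn [-0.002  0.002  0.007] shift cm [ 0.01  0.02 -0.06] pos [ 0.459  -0.0521  0.074 ]
position: [0.4595, -0.0524, 0.0747]
ft_force: [0.4, -0.6, 3.8]
finger_gap: 0.0115
gripper_force: 28.1
position: [0.4596, -0.0526, 0.0748]
orientation: [0.083, 0.958, 0.274, 0.028]
ft_force: [-1.1, -0.0, 5.8]
finger_gap: 0.011
gripper_force: 87.9
```

```bash
cat >> h.py <<'E'
PG2=np.array([.4596,-.0526,.0748]); PR2=R.from_quat([.083,.958,.274,.028]); L0=np.array([.486,.1026,.003]); TUB=np.array([.495,-.428])
E
python3 - <<'E'
from h import *
b=cal("side");a=cal("scene")
print("tub base",plane(b,[[370,160],[314,153]],0).round(3)[:,:2].tolist(), plane(a,[[187,221],[125,202]],0).round(3)[:,:2].tolist())
q,R0,_=pose(); r=R0.inv()
print("back1",r.apply(np.r_[-M[:,1],0]).round(3),"up1",r.apply([0,0,1]).round(3))
dR=R.from_euler("z",7.3,degrees=True)
print("turn",(R0.inv()*dR*R0).as_rotvec().round(3))
tgt=np.r_[.495,-.458,.115]; print("total shift in turned axes after", (100*(dR*R0).inv().apply(tgt+dR.apply(q-L0)-q)).round(2), "TCP",tgt+dR.apply(q-L0))
print("shift world xyz in current axes",[ (100*r.apply(v)).round(2).tolist() for v in (np.r_[0,0,.112],tgt+dR.apply(q-L0)-q-np.r_[0,0,.112])])
E
```

```text
tub base [[0.41, -0.316], [0.604, -0.326]] [[0.603, -0.327], [0.585, -0.549]]
back1 [ 0.009 -0.848 -0.53 ] up1 [-0.008  0.53  -0.848]
turn [-0.001  0.068 -0.108]
total shift in turned axes after [ -5.71 -41.63 -39.17] TCP [ 0.48852335 -0.61526278  0.18683469]
shift world xyz in current axes [[-0.09, 5.93, -9.5], [-12.7, -46.6, -29.01]]
```

```bash
python3 -m crank '[[-1,[0,-0.2,-0.13],[0,0,0]],[-1,[0,-0.22,-0.14],[0,0,0]],[-1,[0,0.35,-0.6],[0,0,0]],[-1,[0,0.7,-1.1],[0,0,0]],[-1,[0,0.7,-1.1],[0,0,0]]]'| sed -n '2,6p'
python3 -m crank '[[-1,[0,0.84,-1.34],[0,0,0]],[-1,[0,0.84,-1.34],[0,0,0]],[-1,[0,0.84,-1.34],[0,0,0]],[-1,[0,0.84,-1.34],[0,0,0]],[-1,[0,0.84,-1.34],[0,0,0]]]'| sed -n '2,4p'
python3 -c "
from h import *
q,R0,s=pose(); print('tilt change',(PR2.inv()*R0).as_rotvec().round(3)); shells()"
```

```text
position: [0.4579, -0.0577, 0.1078]
orientation: [0.083, 0.958, 0.273, 0.028]
ft_force: [0.4, -0.7, -2.2]
finger_gap: 0.0112
gripper_force: 87.6
position: [0.4574, -0.057, 0.1874]
orientation: [0.083, 0.958, 0.274, 0.028]
ft_force: [1.3, -0.1, -1.6]
tilt change [0.    0.001 0.001]
side 737 [34 32] [22. 69.]
```

```bash
python3 -m crank '[[-1,[0,0,0],[0,0.023,-0.036]],[-1,[0,0,0],[0,0.023,-0.036]],[-1,[0,0,0],[0,0.022,-0.036]],[-1,[0,0,0],[0,0,0]]]'| sed -n '2,4p'
cat >> h.py <<'E'
def panshells(dump=None):
    q,R0,_=pose(); d=R0*PR2.inv(); mid=q+d.apply(L0-np.r_[.065*M[:,1],0]-PG2)
    for n in("scene","side"):
        c=cal(n); im=viewer.snapshot(n); u=proj(c,mid)[0]
        hsv=cv2.cvtColor(im,cv2.COLOR_RGB2HSV); m=cv2.inRange(hsv,np.array((3,70,30)),np.array((18,225,200)))
        print(n,"pan mid px",u.round(0),[(int(a),ct.round(0).tolist(),bb[2:].tolist()) for a,ct,bb,_ in blobs(m,15) if np.linalg.norm(ct-u)<70])
        if dump: cv2.imwrite(f"pics/{n}_{dump}.png",im[:,:,::-1])
E
python3 -c "
from h import *
panshells('a')
dR=R.from_euler('z',7.3,degrees=True)
tgt=np.r_[.498,-.460,.115]; go(tgt+dR.apply(PG2-L0),dR*PR2)"
```

```text
position: [0.4578, -0.057, 0.1859]
orientation: [0.022, 0.961, 0.275, 0.009]
ft_force: [0.0, 0.5, -1.0]
scene pan mid px [331. 182.] [(115, [383.0, 144.0], [13, 16]), (382, [337.0, 179.0], [34, 26])]
side pan mid px [347. 189.] [(567, [347.0, 190.0], [56, 21])]
turn [-0.001 -0.002 -0.001] shift cm [ -6.08 -47.33 -29.57] pos [ 0.4574 -0.0569  0.186 ]
```

```bash
python3 -m crank '[[-1,[-0.05,-0.4,-0.25],[0,0,0]],[-1,[-0.1,-0.8,-0.5],[0,0,0]],[-1,[-0.17,-1.3,-0.81],[0,0,0]],[-1,[-0.22,-1.7,-1.06],[0,0,0]],[-1,[-0.22,-1.7,-1.06],[0,0,0]]]'| sed -n '2p;4,5p'
for i in 1 2 3 4; do python3 -m crank '[[-1,[-0.22,-1.7,-1.06],[0,0,0]],[-1,[-0.22,-1.7,-1.06],[0,0,0]],[-1,[-0.22,-1.7,-1.06],[0,0,0]],[-1,[-0.22,-1.7,-1.06],[0,0,0]],[-1,[-0.22,-1.7,-1.06],[0,0,0]]]'| sed -n '2p;4,5p'; done
python3 -m crank '[[-1,[-0.22,-1.7,-1.06],[0,0,0]],[-1,[-0.22,-1.7,-1.06],[0,0,0]],[-1,[-0.2,-1.5,-0.93],[0,0,0]],[-1,[-0.15,-1.1,-0.7],[0,0,0]],[-1,[0,0,0],[0,0,0]]]'| sed -n '2p;4,5p'
python3 -c "
from h import *
panshells('b')
dR=R.from_euler('z',7.3,degrees=True)
tgt=np.r_[.498,-.460,.090]; go(tgt+dR.apply(PG2-L0),dR*PR2)"
```

```text
position: [0.462, -0.1288, 0.1864]
ft_force: [1.7, -0.5, -2.3]
finger_gap: 0.0112
position: [0.4681, -0.2288, 0.1865]
ft_force: [-0.2, 1.3, -2.4]
finger_gap: 0.0111
position: [0.4742, -0.3293, 0.1865]
ft_force: [0.1, -0.6, -2.6]
finger_gap: 0.0106
position: [0.4803, -0.4299, 0.1865]
ft_force: [0.7, 0.8, -2.5]
finger_gap: 0.0109
position: [0.4864, -0.5303, 0.1863]
ft_force: [0.6, 0.0, -1.6]
finger_gap: 0.011
position: [0.4904, -0.6014, 0.1858]
ft_force: [1.0, 0.2, -2.8]
finger_gap: 0.011
scene pan mid px [148. 155.] [(1592, [144.0, 108.0], [66, 33]), (354, [152.0, 153.0], [38, 25])]
side pan mid px [353. 104.] [(235, [353.0, 104.0], [38, 11])]
turn [ 0.    -0.002 -0.001] shift cm [-0.13 -2.76  1.17] pos [ 0.4908 -0.6001  0.1863]
```

```bash
python3 -m crank '[[-1,[-0.1,-0.9,0.4],[0,0,0]],[-1,[0,-0.9,0.4],[0,0,0]],[-1,[0,-0.9,0.4],[0,0,0]],[-1,[0,0,0],[0,0,0]]]'| sed -n '2p;4,5p'
for i in 1 2; do python3 -m crank '[[-1,[0,1.06,-0.665],[0.075,0,0]],[-1,[0,1.06,-0.665],[0.075,0,0]],[-1,[0,1.06,-0.665],[0.075,0,0]],[-1,[0,1.06,-0.665],[0.075,0,0]],[-1,[0,1.06,-0.665],[0.075,0,0]]]'| sed -n '2p;4,5p'; done
cat >> h.py <<'E'
def lip():
    q,R0,_=pose(); d=R0*PR2.inv(); print("lip",(q+d.apply(L0-PG2)).round(3),"pan fwd elev deg",np.degrees(np.arcsin(d.apply(np.r_[M[:,1],0])[2])).round(1),"roll",np.degrees(np.arcsin(d.apply(np.r_[M[:,0],0])[2])).round(1))
E
python3 -c "
from h import *
lip()"
```

```text
position: [0.4908, -0.6167, 0.1605]
ft_force: [-0.2, -0.6, -2.8]
finger_gap: 0.0109
position: [0.4929, -0.5811, 0.2151]
ft_force: [1.2, 0.4, -1.4]
finger_gap: 0.0108
position: [0.4949, -0.5289, 0.2496]
ft_force: [-0.2, -1.0, -1.5]
finger_gap: 0.0108
lip [ 0.498 -0.463  0.09 ] pan fwd elev deg -43.1 roll 0.4
```

```bash
python3 -m crank '[[-1,[0,1.06,-0.665],[0.075,0,0]],[-1,[0,1.06,-0.665],[0.075,0,0]],[-1,[0,1.06,-0.665],[0.075,0,0]],[-1,[0,1.06,-0.665],[0.075,0,0]],[-1,[0,0,0],[0,0,0]]]'| sed -n '2p;4,5p'
for i in 1 2 3; do python3 -m crank '[[-1,[0,0,0],[0,0,0]],[-1,[0,0,0],[0,0,0]],[-1,[0,0,0],[0,0,0]],[-1,[0,0,0],[0,0,0]],[-1,[0,0,0],[0,0,0]]]'| sed -n '2p;4,5p';done
python3 - <<'E'
from h import *
lip(); panshells('c')
w=[cv2.imread(f"pics/{n}_c.png") for n in("scene","side")]
cv2.imwrite("pics/s10.png",np.hstack([cv2.resize(w[0][90:240,80:260],(400,400)),cv2.resize(w[1][40:180,280:420],(400,400))]))
E
```

```text
position: [0.497, -0.4791, 0.2606]
ft_force: [-0.5, 0.1, -1.5]
finger_gap: 0.0109
position: [0.4971, -0.482, 0.261]
ft_force: [0.6, 0.4, -2.4]
finger_gap: 0.011
position: [0.4973, -0.4818, 0.2612]
ft_force: [-0.7, 0.6, -1.6]
finger_gap: 0.0109
position: [0.4972, -0.4818, 0.2612]
ft_force: [0.9, -0.1, -2.4]
finger_gap: 0.0108
lip [ 0.497 -0.466  0.089] pan fwd elev deg -60.2 roll 0.6
scene pan mid px [148. 146.] [(680, [122.0, 107.0], [32, 31]), (404, [164.0, 106.0], [30, 25]), (191, [188.0, 189.0], [31, 19])]
side pan mid px [353.  97.] [(16, [324.0, 134.0], [6, 5])]
```

View pics/s10.png

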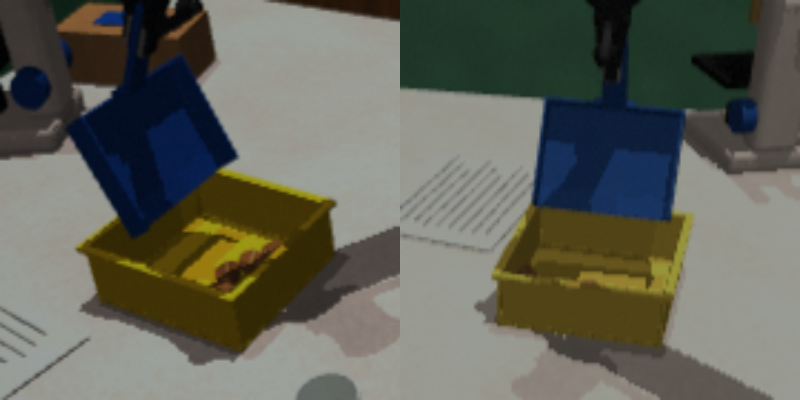

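Shells lie in the tub (scene crop (245,265)), pan empty. Level the pan again and return.

```bash
for i in 1 2; do python3 -m crank '[[-1,[0,-1.01,0.743],[-0.075,0,0]],[-1,[0,-1.01,0.743],[-0.075,0,0]],[-1,[0,-1.01,0.743],[-0.075,0,0]],[-1,[0,-1.01,0.743],[-0.075,0,0]],[-1,[0,-1.01,0.743],[-0.075,0,0]]]'| sed -n '2p;4,5p'; done
python3 -m crank '[[-1,[0,-1.01,0.743],[-0.075,0,0]],[-1,[0,-1.01,0.743],[-0.075,0,0]],[-1,[0,-1.01,0.743],[-0.075,0,0]],[-1,[0,-1.01,0.743],[-0.075,0,0]],[-1,[0,1.3,-2.1],[0,0,0]]]'| sed -n '2p;4,5p'
python3 -c "
from h import *
lip()
dR=R.from_euler('z',7.3,degrees=True)
tgt=np.r_[L0[:2]-.05*M[:,1],.06]; go(tgt+dR.apply(PG2-L0),dR*PR2)
im=viewer.snapshot('scene');c=cal('scene')
for a,ct,bb,_ in blobs(cv2.inRange(cv2.cvtColor(im,cv2.COLOR_RGB2HSV),np.array((3,70,20)),np.array((18,215,175))),10):
    if 100<ct[0]<240 and 150<ct[1]<260: print(a,ct.round(0),bb[2:])
cv2.imwrite('pics/tub.png',im[:,:,::-1])
"
```

```text
position: [0.4946, -0.5422, 0.2436]
ft_force: [0.4, -0.1, -2.0]
finger_gap: 0.0108
position: [0.4923, -0.5915, 0.2046]
ft_force: [0.7, -0.8, -1.4]
finger_gap: 0.0111
position: [0.4883, -0.6162, 0.1773]
ft_force: [-0.7, -0.2, -3.0]
finger_gap: 0.0109
lip [ 0.494 -0.458  0.107] pan fwd elev deg 0.5 roll -0.6
turn [ 0.009 -0.008 -0.008] shift cm [ 4.28 40.96 30.88] pos [ 0.4883 -0.6162  0.1773]
177 [188. 189.] [29 18]
17 [235. 242.] [6 4]
```

```bash
for i in 1 2 3; do python3 -m crank '[[-1,[0.25,2.56,1.58],[0,0,0]],[-1,[0.25,2.56,1.58],[0,0,0]],[-1,[0.25,2.56,1.58],[0,0,0]],[-1,[0.25,2.56,1.58],[0,0,0]],[-1,[0.25,2.56,1.58],[0,0,0]]]'| sed -n '2p;4,5p'; done
python3 -m crank '[[-1,[0.25,2.56,1.58],[0,0,0]],[-1,[0.25,2.56,1.58],[0,0,0]],[-1,[0,0,0],[0,0,0]],[-1,[0,0,0],[0,0,0]]]'| sed -n '2p;4,5p'
python3 -c "
from h import *
lip()
tgt=np.r_[L0[:2]-.015*M[:,1],.012]; go(tgt+PG2-L0,PR2)"
```

```text
position: [0.4873, -0.4662, 0.1934]
ft_force: [0.3, 0.2, -1.0]
finger_gap: 0.0109
position: [0.4821, -0.3154, 0.1932]
ft_force: [-0.7, 1.7, -1.1]
finger_gap: 0.0107
position: [0.4768, -0.1645, 0.1932]
ft_force: [0.0, -0.4, -1.3]
finger_gap: 0.0112
position: [0.4745, -0.1053, 0.1917]
ft_force: [-0.2, -0.1, -2.3]
finger_gap: 0.0111
lip [0.481 0.052 0.119] pan fwd elev deg -0.3 roll 0.2
turn [-0.004 -0.064  0.111] shift cm [ 2.49 -2.79 10.95] pos [ 0.4745 -0.1053  0.1917]
```

```bash
python3 -m crank '[[-1,[0,0,0],[-0.002,-0.032,0.056]],[-1,[0,0,0],[-0.002,-0.032,0.055]],[-1,[1.2,-1.4,2.6],[0,0,0]],[-1,[1.2,-1.4,2.6],[0,0,0]],[-1,[0,0,2.5],[0,0,0]]]'| sed -n '2p;4,5p'
python3 -m crank '[[-1,[0,0,1.5],[0,0,0]],[-1,[0,0,1],[0,0,0]],[-1,[0,0,0],[0,0,0]],[-1,[0,0,0],[0,0,0]]]'| sed -n '2p;4,5p'
python3 -c "
from h import *
lip()
for b,h in((.015,.003),(.006,.003)): tgt=np.r_[L0[:2]-b*M[:,1],h]; go(tgt+PG2-L0,PR2)"
```

```text
position: [0.4528, -0.0848, 0.1087]
ft_force: [0.5, 0.7, -1.9]
finger_gap: 0.011
position: [0.456, -0.0708, 0.0884]
ft_force: [0.3, -0.2, -2.0]
finger_gap: 0.0105
lip [0.482 0.085 0.017] pan fwd elev deg 0.2 roll -0.3
turn [ 0.003 -0.003 -0.003] shift cm [-0.02 -0.42  1.34] pos [ 0.456  -0.0708  0.0884]
turn [ 0.003 -0.003 -0.003] shift cm [-0.03  0.34  1.81] pos [ 0.456  -0.0708  0.0884]
```

```bash
python3 -m crank '[[-1,[0,-0.4,0.8],[0.003,-0.003,-0.003]],[-1,[0,0,0.45],[0,0,0]],[-1,[0,0,0],[0,0,0]]]'| sed -n '2p;4p'
python3 -m crank '[[-1,[0,0.42,0.27],[0,0,0]],[-1,[0,0.42,0.27],[0,0,0]],[-1,[0,0,0],[0,0,0]]]'| sed -n '2p;4p'
python3 -c "
from h import *
lip()
go(PG2,PR2)"
```

```text
position: [0.4559, -0.067, 0.075]
ft_force: [0.5, 0.7, -1.6]
position: [0.4573, -0.0563, 0.0749]
ft_force: [0.7, 0.4, -0.4]
lip [0.483 0.099 0.003] pan fwd elev deg 0.1 roll -0.2
turn [ 0.001 -0.003 -0.001] shift cm [-0.17  0.34  0.22] pos [ 0.4573 -0.0563  0.0749]
```

```bash
python3 -m crank '[[-1,[-0.15,0.2,0.13],[0,0,0]],[-1,[0,0,0],[0,0,0]]]'| sed -n '2p;4p'
python3 -m crank '[[-1,[0,0.12,0.08],[0,0,0]],[-1,[0,0,0],[0,0,0]]]'| sed -n '2p;4p'
python3 -m crank '[[-1,[0,0.12,0.08],[0,0,0]],[-1,[0,0,0],[0,0,0]]]'| sed -n '2p;4p'
```

```text
position: [0.4595, -0.0548, 0.0749]
ft_force: [0.2, 1.2, -0.8]
position: [0.4599, -0.0538, 0.0749]
ft_force: [-0.2, -0.4, 0.7]
position: [0.4601, -0.0527, 0.0749]
ft_force: [-1.6, -2.3, 2.8]
```

```bash
python3 -m crank '[[-1,[0,0.1,0.07],[0,0,0]],[-1,[0,0,0],[0,0,0]]]'| sed -n '2p;4p'
python3 -m crank '[[-0.85,[0,0,0],[0,0,0]],[-0.5,[0,0,0],[0,0,0]],[0,[0,0,0],[0,0,0]],[0.5,[0,0,0],[0,0,0]],[0.8,[0,0,0],[0,0,0]]]'| sed -n '2p;4,5p'
python3 -m crank '[[1,[0,0,-2],[0,0,0]],[1,[0,0,-4],[0,0,0]],[1,[0,0,-5],[0,0,0]],[1,[0,0,-5],[0,0,0]],[1,[0,0,0],[0,0,0]]]'| sed -n '2p;4,5p'
python3 - <<'E'
from h import *
for n,f in(("scene","scene5.png"),("side","side5.png")):
    c=cal(n); im=viewer.snapshot(n); old=cv2.imread("pics/"+f)[:,:,::-1].copy()
    for i in(old,im):
        b=max(blobs(mask(i,"blue"),300),key=lambda x:x[0] if x[1][1]<240 else 0)
        y,x=np.where(b[3]); print(n,b[0],b[1].round(1),b[2], "maxx-pt",x.max(),y[x==x.max()].mean(),"maxy-pt",x[y==y.max()].mean(),y.max())
    # shells anywhere outside tub
    for a,ct,bb,_ in blobs(mask(im,"brown"),20):
        p=plane(c,ct,.01)[0]
        if .2<p[0]<.8 and -.6<p[1]<.6: print("br",n,a,ct.round(0),p.round(2))
print(ctrl.get_obs()["time_s"])
E
```

```text
position: [0.4601, -0.0526, 0.0749]
ft_force: [-4.5, -7.4, 5.0]
position: [0.46, -0.0507, 0.0746]
ft_force: [0.1, -0.1, 0.1]
finger_gap: 0.0745
position: [0.447, -0.1375, 0.2139]
ft_force: [0.1, 0.3, 0.4]
finger_gap: 0.0849
scene 2587 [325.5 213.2] [288 168  77  77] maxx-pt 364 203.5 maxy-pt 334.0 244
scene 2353 [324.6 212.4] [287 168  78  77] maxx-pt 364 203.0 maxy-pt 334.4 244
br scene 175 [188. 189.] [ 0.48 -0.4   0.01]
br scene 39 [478. 200.] [0.26 0.41 0.01]
br scene 22 [512. 273.] [0.54 0.49 0.01]
br scene 31 [506. 286.] [0.58 0.48 0.01]
side 2651 [341.6 213.5] [302 163  76  83] maxx-pt 377 206.5 maxy-pt 364.0 245
side 2753 [341.8 211.9] [302 162  75  84] maxx-pt 376 208.5 maxy-pt 364.0 245
br side 243 [216. 239.] [0.77 0.17 0.01]
br side 63 [218. 255.] [0.74 0.22 0.01]
br side 731 [290. 292.] [0.55 0.3  0.01]
br side 1307 [415. 332.] [0.29 0.35 0.01]
br side 443 [245. 353.] [0.6  0.46 0.01]
55.75
```

```bash
python3 -c "
from station import ctrl
print(ctrl.close_job())"
```

```text
the job is handed in; nothing more can be done
None
```

I swept all six shells into the pan and tipped them into the tub, stood the scraper upright on the board's far end, and set the dustpan back with its lip against the board. I handed the job in at about 56 s; the last images showed no stray shells, though the ones in the tub overlap, so I could not count them one by one.

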